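# Plug in the probe and hold the curing-box lid open

## Task

Take the yellow-headed temperature probe from its wooden stand and push it fully home into the brass-ringed port of the blue controller, and only then lift the curing box's lid by its red handle. Hold the lid open at 45 degrees so that a colleague can check the mould: the lid falls shut by itself, so finish still holding it there, with nothing else propping it. Leave the white tub and the jar standing where they are.

Things in the scene. Friction and masses are not known exactly. Their poses are not given: they have to be found in the camera images.
- probe_head (a point): Centre, half-way up, of the yellow plastic head (upright cylinder with a black band, 24 mm across, 44 mm tall) of the loose temperature probe, 60 g. Below the head, on the same axis, a steel shank 8 mm across and 32 mm long with a tapered tip, 4 mm across at its end. z axis up the probe. It starts upright in the wooden stand, the flat underside of its head resting on the stand's top.
- probe_shoulder (a point): Point on the probe's axis in the plane of the flat underside of its head: 22 mm below probe_head, 32 mm above the tip of the shank. z axis up the probe.
- stand: Fixed light-wood block, 60 x 60 mm, 50 mm tall, with a 14 mm hole in the middle of its top in which the probe's shank stands loosely. Origin at the centre of its underside. Stand and controller lie on opposite sides of the curing box, either way round.
- port (a point): Centre of the mouth of the port in the flat top of the controller, a fixed blue block 70 x 70 mm, 50 mm tall, with a brass ring round the port. The port is a round upright hole 10 mm across, 40 mm deep, mouth chamfered by 3 mm. z axis up. Fully home, the underside of the probe's head sits flat on the block's top and probe_shoulder coincides with this point.
- curing_box: Fixed grey open box, 220 mm deep (its x, front to hinge), 300 mm wide (its y), 110 mm tall, with the mould inside; it may stand somewhat turned. Origin at the centre of its underside.
- lid_handle (a point): Origin at the grip point of the lid's red handle, a straight bar 14 mm wide (along the hinge) and 18 mm tall that juts 78 mm from the lid's front edge, in line with the lid; half-way up the bar, 48 mm from the lid's edge, 30 mm from the bar's free end. 119.5 mm above the table when shut; free space below and beside. Its x axis points from the handle along the lid to the hinge, y along the hinge.
- lid_hinge (a point): Middle of the lid's level hinge axis, on the far rim of the curing box, 110.5 mm above the table. The handle point lies 270 mm from it along the lid and 9 mm square to the lid (above, when shut). Same axes as lid_handle.
- lid (a joint): Opening angle in rad of the white lid (about 0.6 kg, 226 x 304 x 8 mm; about 3 N lifts it at the handle): 0 shut and level, growing as the handle rises, stop at 1.4. 45 degrees is 0.785. Hardly any friction: let go, it falls shut from any angle.
- tub: Loose white open plastic tub, 90 mm across the rim, 100 mm tall; origin at the centre of its underside. Bystander.
- jar: Loose clear jar with a black cap and a paper label, 66 mm across, 110 mm tall; origin at the centre of its underside. Bystander.
Things that resemble listed ones, but are neither listed nor needed, are in the scene too. There is more than one size of the part that bears probe_head; the job needs the smaller. Of the things that look like the part that bears port, the smaller one is meant.

How it is judged:
On the way, in this order (a step that is already met when the one before it is completed fails the run):
1. the probe sits fully home in the controller's port (z of probe_shoulder in the frame of port between -0.004 and 0.003 m and horizontal distance between probe_shoulder and port below 0.004 m and angle between probe_shoulder's own z axis and vertical below 0.1 rad), for 0.2 s.
2. the lid is held by its handle with the fingers at 45 degrees (within 5) (value of joint lid between 0.698 and 0.873 rad and contact force between lid and the fingers above 0.5 N and distance between the grasp point and lid_handle below 0.07 m), for 0.3 s.
At the end, for the whole second after the job is handed in: The probe is fully home in the port (head's underside within 3 mm of the controller's top, within 4 mm of the port's centre, upright within 0.1 rad) and the lid is still at 45 degrees, within 5 degrees, at rest, held by its handle with the robot's fingers and touched by neither tub nor jar (all of step 1 and all of step 2 and velocity of joint lid between -0.05 and 0.05 rad/s and contact force between lid and tub below 0.1 N and contact force between lid and jar below 0.1 N); the arm keeps its last pose, push and grip.
It fails at once if the lid is raised by more than 0.1 rad while the probe is not fully home (value of joint lid above 0.1 rad and not (z of probe_shoulder in the frame of port between -0.004 and 0.003 m and horizontal distance between probe_shoulder and port below 0.004 m and angle between probe_shoulder's own z axis and vertical below 0.1 rad)).
It fails at once if the tub is pushed more than 20 mm or tipped (distance of tub from where it was at the start of the episode above 0.02 m or angle between tub's own z axis and vertical above 0.3 rad).
It fails at once if the jar is pushed more than 20 mm or tipped (distance of jar from where it was at the start of the episode above 0.02 m or angle between jar's own z axis and vertical above 0.3 rad).
It also fails if it takes over 69 s, if anything falls off the work surface, if the arm or the gripper's body presses on something with over 40 N, if the wrist force passes 120 N, or if a joint passes its speed limit or range.

## Robot

A 7-joint arm with a two-finger parallel gripper is mounted at the origin on the work surface. World frame = base frame: x ahead of the robot, y to its left, z up, the work surface at z = 0. Lengths are in m, angles in rad, forces in N, time in s.
With the tool pointing down it reaches from about 0.425 to 1.025 m from the base axis. Payload 9.4 kg.
Tool frame: the origin (TCP) lies at the very end of the fingers, on their centre line; the grasp point (between the pads) lies 19 mm behind it; z points along the fingers, y is the direction in which the jaws open and shut (so a half turn about z gives the same grasp; the last joint's range is limited). The gripper opens to 93 mm and grips with 3 to 60 N. Pads are 15 mm wide; open, the fingers measure 128 mm over their backs; the gripper's body (75 mm by 188 mm) begins 65 mm behind the grasp point.
Start: joints at [-1.303, 0.599, -0.003, 1.599, 0.002, 0.943, -0.08], TCP at [0.245, 0.682, 0.219] pointing down, gripper open.
Joint ranges: [-2.57, 2.57], [-0.35, 1.97], [-1.29, 1.29], [0.11, 2.56], [-1.05, 4.19], [0.11, 1.86], [-2.63, 2.63]. Speed limits (rad/s): [2.22, 2.22, 3.01, 3.01, 3.14, 3.14, 3.14].

## Interface

Orientations are given as a unit quaternion [w, x, y, z].
In Python, from workcell import manip, viewer gives the robot as it stands.
- The arm moves only by the tool play_rows, never from a script. Its argument "increments" is a list that holds one entry, the list of rows, each a list of 4 numbers: the shift along the tool's x, y, z in cm, then the turn about the tool's z in degrees. In form: [[[dx, dy, dz, roll], ...]]. A call has 1 to 20 rows; each row shifts and turns the pose as measured when the row begins, along the tool's axes as they then stand; what a row does not reach is not made up. A row lasts 1/10 s, in which the tool goes at most 50 mm and 8.59 degrees, less where a joint would pass 70% of its speed; a pose out of reach is approached as far as the arm can. A call with a gripper value outside its range is refused whole. "grip" is the opening, from 0 (shut) to 1 (fully open), set as the call begins (left out, the last holds). The fingers move at their own pace and stop on an object; the grip force is fixed at half the most. Time passes only in rows, so rows that do not move let the fingers close. It gives the time, the measured TCP pose, the force and the opening at its end, in the units of the state.
- manip.observe(): the state, without advancing time (a new reading comes with each control period).
- viewer.capture(name): name is "scene" or "top"; returns the picture (420x560x3 uint8, red, green, blue); there is no depth.
- viewer.camera_info(name): a dict with "fovy" (degrees; the focal length in pixels is half the picture's height over the tangent of half this angle, whatever the lens; pixels are square), "cx", "cy" (the principal point, pixels), "R" (3x3) and "t" (3): a world point X has camera coordinates R X + t. Camera axes: x right, y down, z forward; pixel columns grow to the right and rows downward; lengths in m; the calibration is good to about 2 mm. A picture is of the moment at which its call begins. camera_info takes no time and is no camera call.
- manip.finish_job(): hands the job in, once; it reports no verdict.
The state is a dict: "t": time; "joints": joint angles; "qd": joint speeds; "joint_torque": joint torques, N m; "tcp_pos": TCP position; "eef_rot": TCP orientation; "force": force on the tool from outside, world axes, zero at the start; "ft_torque": the same for the moment, N m; "opening": finger opening in m.
Only numpy, scipy, OpenCV 4.12 (cv2) and the standard library are available. Lean on these libraries where they do the work, as an engineer would, in place of code of your own. Each camera call takes 0.05 s, during which the arm holds its last target. There are 200 camera calls.

## Working session

There is one attempt and no reset: what is moved stays moved. The work goes in short steps, Python scripts to look and compute and a tool call to move; the robot and the scene stay as the last step left them, time stands still between calls to the robot, and variables do not carry over. Pictures are saved under pics/ and viewed, about 8 in all and at most 12, crops included, and the job is handed in when it is done.

Besides the shell and the picture viewer there is one more tool, called as name([rows], argument=value, ...), one row to a line, values as JSON. play_rows: Moves the arm, as the interface text tells. Its arguments: {"type":"object","properties":{"increments":{"type":"array"},"grip":{"type":"number"}},"required":["increments"]}

```bash
mkdir -p pics; python3 - <<'E'
from workcell import manip, viewer
import cv2
for n in("scene","top"):
    im=viewer.capture(n); cv2.imwrite(f"pics/{n}0.png",cv2.resize(im[:,:,::-1],None,fx=1.4,fy=1.4,interpolation=cv2.INTER_CUBIC))
    print(n,viewer.camera_info(n))
print(manip.observe())
E
```

```text
scene {'fovy': 44.11721182511248, 'cx': 282.32718053348844, 'cy': 210.6295758859847, 'R': array([[-0.0476793 ,  0.99866424,  0.01991051],
       [ 0.71896349,  0.0481495 , -0.69337805],
       [-0.69341054, -0.01874485, -0.72029886]]), 't': array([-0.00722996, -0.38248949,  1.96577849])}
top {'fovy': 52.1186731428367, 'cx': 281.98075172067814, 'cy': 214.7438661076703, 'R': array([[ 0.11938458, -0.99282631, -0.00657621],
       [-0.97107462, -0.11538433, -0.20904673],
       [ 0.2067883 ,  0.03134295, -0.97788354]]), 't': array([-0.01597198,  0.58952009,  0.93421497])}
{'t': 0.1, 'joints': array([-1.30269019,  0.60005075, -0.00249681,  1.60002375,  0.00181236,
        0.94291614, -0.07980762]), 'qd': array([ 1.99808292e-04,  2.27719964e-05, -2.22426112e-03, -2.47732550e-03,
       -1.19471689e-03,  8.38035748e-04, -7.21548917e-05]), 'joint_torque': array([ 5.34027771e-03, -7.66554666e+01,  1.50224280e+00, -2.52937335e+01,
       -5.22899930e-02,  1.36494753e-02,  8.32761111e-05]), 'tcp_pos': array([0.24495954, 0.68190933, 0.21785228]), 'eef_rot': array([-3.69917658e-05,  1.71540560e-01,  9.85176811e-01, -6.97467587e-04]), 'force': array([-0.31449572, -0.45432387,  0.1288788 ]), 'ft_torque': array([ 0.05850061, -0.00118727, -0.00951366]), 'opening': 0.0932326464956875}
```

View pics/scene0.png

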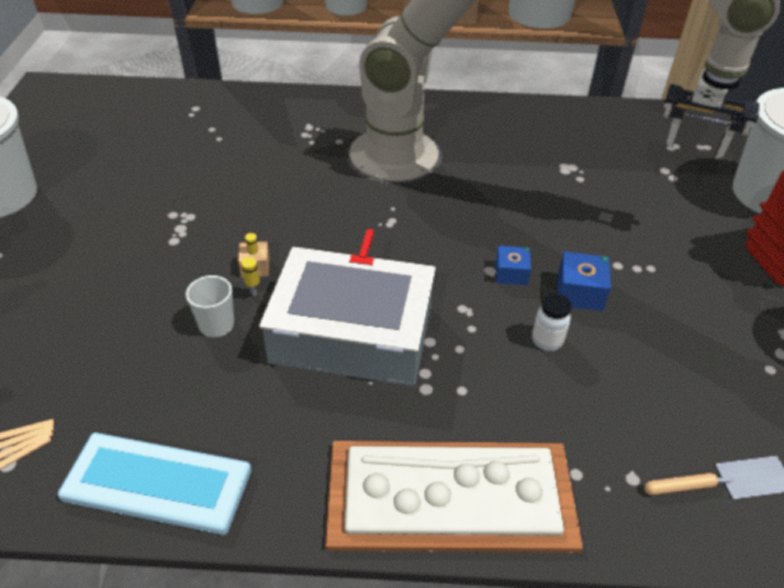

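View pics/top0.png

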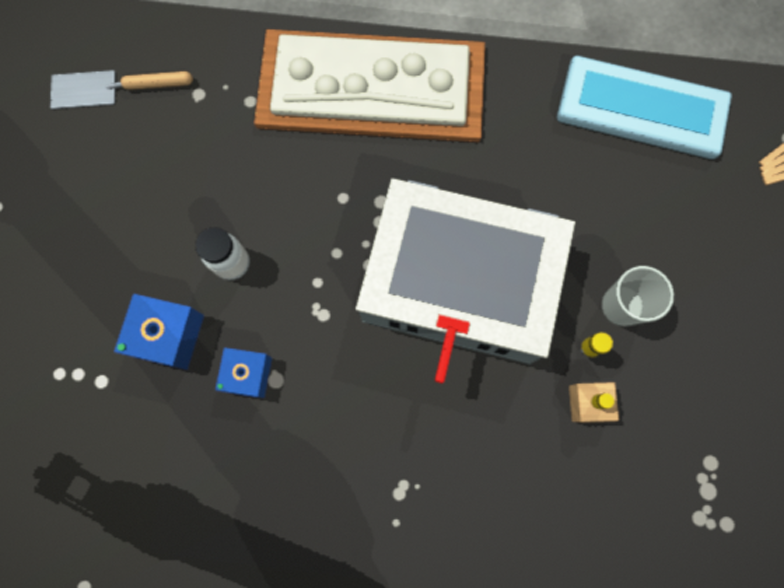

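The scene view shows the small probe in its stand at (251,245) and the larger decoy at (250,270). The small controller is at (514,264), the big one at (585,280), and the red handle at (366,245). The top view agrees: stand (595,402), small port (241,372), handle (445,350), tub (640,295), jar (215,250). Next I zoom in and triangulate.

```bash
cat > h.py <<'E'
import numpy as np,cv2
from workcell import manip, viewer
def cam(n):
    c=viewer.camera_info(n); f=210/np.tan(np.radians(c['fovy']/2)); return c,f
def ray(n,u,v,z):
    c,f=cam(n); d=c['R'].T@np.array([(u-c['cx'])/f,(v-c['cy'])/f,1]); o=-c['R'].T@c['t']
    return o+d*(z-o[2])/d[2]
def proj(n,X):
    c,f=cam(n); p=c['R']@np.array(X)+c['t']; return np.array([f*p[0]/p[2]+c['cx'],f*p[1]/p[2]+c['cy']])
def crop(im,u,v,w,h,s): return cv2.resize(im[v:v+h,u:u+w,::-1],None,fx=s,fy=s,interpolation=cv2.INTER_CUBIC)
E
python3 - <<'E'
from h import *
T=viewer.capture("top");S=viewer.capture("scene")
a=[crop(T,400,255,50,50,8),crop(T,150,240,50,50,8)]
b=[crop(S,160,155,50,50,8)[:200],crop(S,345,165,50,50,8)[:200]]
# blobs
for n,im in(("top",T),("scene",S)):
    hsv=cv2.cvtColor(im,cv2.COLOR_RGB2HSV)
    for nm,lo,hi in(("yellow",(24,150,80),(34,255,255)),("red",(0,200,100),(5,255,255)),("blue",(105,150,40),(125,255,255))):
        k,l,st,ce=cv2.connectedComponentsWithStats(cv2.inRange(hsv,lo,hi))
        for i in range(1,k):
            if st[i,4]>25: print(n,nm,st[i],ce[i].round(2))
b=[crop(S,160,160,50,40,8),crop(S,345,165,50,40,8)]
cv2.imwrite("pics/c1.png",cv2.resize(np.vstack([np.hstack(a),np.hstack(b)]),(640,576)))
E
```

```text
top yellow [415 237  23  18 281] [426.53 245.63]
top yellow [423 281  16  11 147] [430.52 286.2 ]
top red [311 226  23  47 363] [319.71 245.33]
top blue [  82  210   63   54 2009] [114.48 236.47]
top blue [105 231   8   8  52] [108.48 234.71]
top blue [155 249  39  35 916] [174.3  265.79]
scene yellow [175 167   9  14  89] [179.18 172.94]
scene yellow [172 184  13  20 184] [178.51 193.67]
scene red [539 155  16  18  40] [547.1  163.45]
scene red [252 166  14  21  75] [259.91 178.33]
scene red [542 173  16  17  40] [548.85 180.15]
scene blue [354 176  25  27 517] [365.89 189.89]
scene blue [ 399  180   37   42 1109] [417.06 200.77]
```

View pics/c1.png

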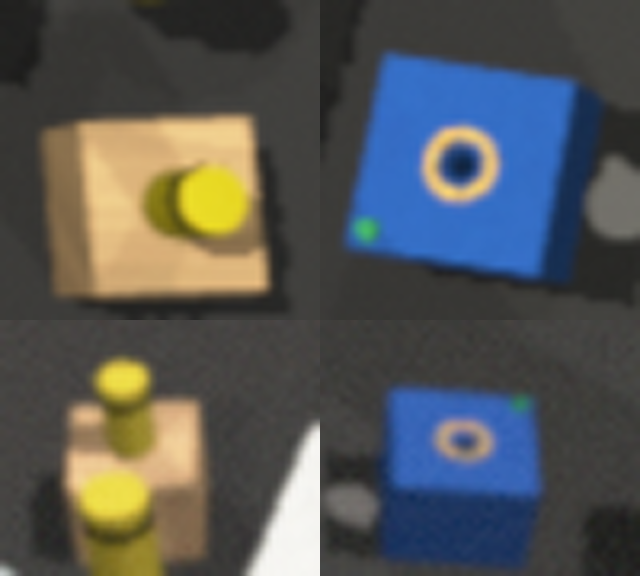

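```bash
python3 - <<'E'
from h import *
np.set_printoptions(precision=4,suppress=True)
print("head",ray("top",432.8,285.9,.094),ray("scene",178.6,168.9,.094))
print("stand",ray("top",426.5,286.7,.05))
print("port",ray("top",171.5,265.1,.05),ray("scene",367,183.4,.05))
sc=lambda L:np.array(L)/1.4-.15
L=[ray("top",*p,.1145) for p in sc([(393,180),(575,220),(548,356),(358,310)])]
print("lid",np.array(L),[np.linalg.norm(L[i]-L[(i+1)%4]) for i in range(4)])
H=[ray("top",*p,.1285) for p in sc([(440,381),(453,331)])];print("handle top",np.array(H))
for p in sc([(372,232),(362,262)]): print("h scene",ray("scene",*p,.1285))
print("big probe", ray("top",*sc((600,343)),.0),"jar",ray("top",*sc((214,244)),.11),"tub",ray("top",*sc((645,292)),.1))
from scipy.spatial.transform import Rotation as R
q=manip.observe()['eef_rot'];print(R.from_quat(q,scalar_first=True).as_matrix())
E
```

```text
head [ 0.4628 -0.2897  0.094 ] [ 0.465  -0.2893  0.094 ]
stand [ 0.4631 -0.2902  0.05  ]
port [0.4425 0.2923 0.05  ] [0.4425 0.292  0.05  ]
lid [[ 0.7769  0.0799  0.1145]
 [ 0.7427 -0.2198  0.1145]
 [ 0.5179 -0.1913  0.1145]
 [ 0.5548  0.1081  0.1145]] [np.float64(0.30155424356375937), np.float64(0.22659138466954837), np.float64(0.3016758413289254), np.float64(0.22387257501843447)]
handle top [[ 0.4591 -0.0298  0.1285]
 [ 0.5369 -0.0416  0.1285]]
h scene [ 0.4703 -0.023   0.1285]
h scene [ 0.5643 -0.0369  0.1285]
big probe [ 0.5682 -0.3057  0.    ] jar [0.6358 0.3535 0.11  ] tub [ 0.6406 -0.3411  0.1   ]
[[-0.9412  0.338  -0.0002]
 [ 0.338   0.9412 -0.0009]
 [-0.0001 -0.001  -1.    ]]
```

play_rows([
  [[0,0,0,-6.5],[0,0,0,-6.5],[-2.3,-2.8,0,0],[-2.3,-2.8,0,0],[-2.3,-2.8,0,0],[-2.3,-2.8,0,0],[-2.3,-2.8,0,0],[-2.3,-2.8,0,0],[-2.3,-2.8,0,0],[-2.3,-2.8,0,0],[-2.3,-2.8,0,0],[-2.3,-2.8,0,0],[-2.3,-2.8,0,0],[-2.3,-2.8,0,0],[-2.3,-2.8,0,0],[-2.3,-2.8,0,0]],
], grip=0.65)

```text
t: 1.8
tcp_pos: [0.5287, 0.2465, 0.215]
eef_rot: [-0.002, 0.049, 0.999, -0.001]
force: [0.5, 0.0, -0.4]
opening: 0.0606
```

```bash
cat >> h.py <<'E'
from scipy.spatial.transform import Rotation as R
def go(X,yaw=None):
    o=manip.observe(); M=R.from_quat(o['eef_rot'],scalar_first=True)
    m=M.as_matrix()
    print("tcp",o['tcp_pos'].round(4),"d cm tool",(100*m.T@(np.array(X)-o['tcp_pos'])).round(2),"phi",np.degrees(np.arctan2(m[0,1],m[1,1])).round(2),"tilt",np.degrees(np.arccos(-m[2,2])).round(2),"f",o['force'].round(1),"open",round(o['opening'],4),"t",round(o['t'],2),"j7",o['joints'][6].round(2))
E
python3 -c "
from h import *
go((.463,-.29,.2))"
```

```text
tcp [0.5287 0.2465 0.215 ] d cm tool [  1.31 -54.04   1.6 ] phi 5.59 tilt 0.22 f [ 0.5  0.  -0.4] open 0.0606 t 1.8 j7 0.9
```

play_rows([
  [[0.1,-3.2,0,0],[0.1,-3.2,0,0],[0.1,-3.2,0,0],[0.1,-3.2,0,0],[0.1,-3.2,0,0],[0.1,-3.2,0,0],[0.1,-3.2,0,0],[0.1,-3.2,0,0],[0.1,-3.2,0,0],[0.1,-3.2,0,0],[0.1,-3.2,0,0],[0.1,-3.2,0,0],[0.1,-3.2,0,0],[0.1,-3.2,0,0],[0.1,-3.2,0,0],[0.1,-3.2,0,0],[0,-1.6,0,0],[0,0,0,0]],
])

```text
t: 3.6
tcp_pos: [0.4569, -0.3046, 0.216]
eef_rot: [0.0, 0.054, 0.999, -0.002]
force: [-0.8, 0.6, -0.5]
opening: 0.0604
```

```bash
python3 -c "
from h import *
go((.463,-.29,.11))"
```

```text
tcp [ 0.4569 -0.3046  0.216 ] d cm tool [-0.44  1.55 10.59] phi 6.14 tilt 0.2 f [-0.8  0.6 -0.5] open 0.0604 t 3.6 j7 1.95
```

play_rows([
  [[-0.2,0.8,2.5,0],[-0.2,0.75,2.6,0],[0,0,2.7,0],[0,0,2.7,0],[0,0,0,0]],
])

```text
t: 4.1
tcp_pos: [0.4649, -0.2852, 0.1091]
eef_rot: [0.002, 0.053, 0.999, -0.001]
force: [-0.7, 0.2, 0.6]
opening: 0.0606
```

```bash
python3 - <<'E'
from h import *
go((.463,-.29,.058))
T=viewer.capture("top");S=viewer.capture("scene")
cv2.imwrite("pics/c2.png",np.hstack([crop(T,390,225,80,90,5),crop(S,140,130,80,90,5)]))
E
```

```text
tcp [ 0.4649 -0.2852  0.1091] d cm tool [ 0.16 -0.48  5.11] phi 6.04 tilt 0.27 f [-0.7  0.2  0.6] open 0.0606 t 4.1 j7 1.91
```

View pics/c2.png

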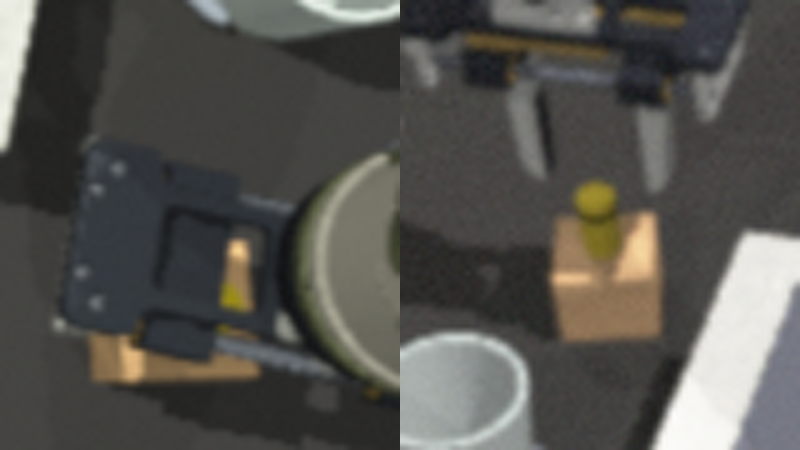

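The stand probe stands upright between the fingers (scene crop (597,215)), but the larger decoy that stood behind it is no longer in view. I'll check the full images.

```bash
python3 - <<'E'
from h import *
T=viewer.capture("top");S=viewer.capture("scene")
cv2.imwrite("pics/f2.png",np.hstack([crop(T,160,0,400,420,1),crop(S,0,0,400,420,1)]))
for n,im in(("top",T),("scene",S)):
    k,l,st,ce=cv2.connectedComponentsWithStats(cv2.inRange(cv2.cvtColor(im,cv2.COLOR_RGB2HSV),(22,140,60),(35,255,255)))
    print(n,[(st[i],ce[i].round(1)) for i in range(1,k) if st[i,4]>8])
go((.463,-.29,.058))
E
```

```text
top [(array([402, 195,  24,  26, 322], dtype=int32), array([413.1, 208.2])), (array([435, 282,   4,   4,  10], dtype=int32), array([436.6, 283.9]))]
scene [(array([175, 167,   9,  15, 100], dtype=int32), array([179.3, 173.6])), (array([171, 223,  17,  19, 181], dtype=int32), array([179.1, 231.4]))]
tcp [ 0.4667 -0.2875  0.1129] d cm tool [ 0.39 -0.26  5.49] phi 6.11 tilt 0.65 f [-1.3 -0.2  0.8] open 0.0604 t 4.3 j7 1.91
```

View pics/f2.png

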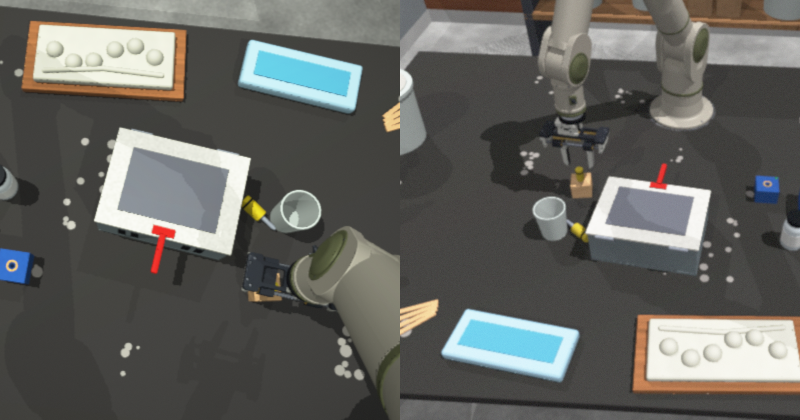

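The decoy has fallen over and now lies between the box and the tub. The tub looks still upright and in place. I'll carry on with the grasp and compare the tub's position numerically.

play_rows([
  [[0.4,-0.25,0,0],[0,0,0,0],[0,0,1.2,0],[0,0,1.2,0],[0,0,1,0],[0,0,0,0]],
])

```text
t: 4.9
tcp_pos: [0.464, -0.2912, 0.0797]
eef_rot: [0.008, 0.054, 0.999, -0.004]
force: [0.0, 0.3, 0.2]
opening: 0.0601
```

```bash
python3 - <<'E'
from h import *
go((.463,-.29,.058))
T=viewer.capture("top")
A=cv2.resize(cv2.imread("pics/top0.png"),(560,420),interpolation=cv2.INTER_AREA)[:,:,::-1]
t=np.ascontiguousarray(A[188:222,442:484])
r=cv2.matchTemplate(np.ascontiguousarray(T[170:250,420:510]),t,cv2.TM_CCOEFF_NORMED);_,m,_,l=cv2.minMaxLoc(r);print("tub shift px",l[0]-22,l[1]-18,m)
E
```

```text
tcp [ 0.464  -0.2912  0.0797] d cm tool [0.14 0.13 2.17] phi 6.18 tilt 1.02 f [0.  0.3 0.2] open 0.0601 t 4.9 j7 1.92
tub shift px 0 0 0.998872697353363
```

play_rows([
  [[0.1,0.1,1.1,0],[0,0,1.1,0],[0,0,0,0]],
])

```text
t: 5.25
tcp_pos: [0.4636, -0.2903, 0.0562]
eef_rot: [0.008, 0.054, 0.999, -0.004]
force: [-0.1, 0.3, 0.2]
opening: 0.0604
```

```bash
python3 -c "
from h import *
go((.463,-.29,.058))
o=manip.observe();print(R.from_quat(o['eef_rot'],scalar_first=True).as_matrix()[:,2])"
```

```text
tcp [ 0.4636 -0.2903  0.0562] d cm tool [ 0.06  0.02 -0.18] phi 6.17 tilt 1.03 f [-0.1  0.3  0.2] open 0.0604 t 5.25 j7 1.92
[ 0.01530566 -0.00930024 -0.99983961]
```

play_rows([
  [[0,0,0,0],[0,0,0,0],[0,0,0,0],[0,0,0,0],[0,0,0,0],[0,0,0,0]],
], grip=0)

```text
t: 5.85
tcp_pos: [0.4639, -0.2905, 0.0566]
eef_rot: [0.008, 0.054, 0.999, -0.004]
force: [-0.1, -0.8, 0.2]
opening: 0.0238
```

```bash
python3 -c "
from h import *
go((.463,-.29,.2))"
```

```text
tcp [ 0.4639 -0.2905  0.0566] d cm tool [ -0.15  -0.08 -14.34] phi 6.17 tilt 1.07 f [-0.1 -0.8  0.2] open 0.0238 t 5.85 j7 1.92
```

play_rows([
  [[0,0,-1,0],[0,0,-1.5,0],[0,0,-2,0],[0,0,-2,0],[0,0,-2,0],[0,0,-2,0],[0,0,-2,0],[0,0,-2,0],[0,0,-2,0],[0,0,-1,0],[0,0,0,0]],
])

```text
t: 6.95
tcp_pos: [0.4593, -0.288, 0.2451]
eef_rot: [0.009, 0.054, 0.998, -0.005]
force: [-0.2, 0.3, -0.9]
opening: 0.0235
```

```bash
python3 -c "
from h import *
go((.45,.0,.23))
go((.4425,.292,.23))"
```

```text
tcp [ 0.4593 -0.288   0.2451] d cm tool [ 4.05 28.54  1.2 ] phi 6.19 tilt 1.16 f [-0.2  0.3 -0.9] open 0.0235 t 6.95 j7 1.92
tcp [ 0.4593 -0.288   0.2451] d cm tool [ 7.94 57.49  0.89] phi 6.19 tilt 1.16 f [-0.2  0.3 -0.9] open 0.0235 t 6.95 j7 1.92
```

play_rows([
  [[0,1.5,0,0],[0,3,0,0],[0,3,0,0],[0,3,0,0],[0,3,0,0],[0,3,0,0],[0,3,0,0],[0.4,3,0,0],[0.6,3,0,0],[0.6,3,0,0],[0.7,3,0,0],[0.7,3,0,0],[0.7,3,0,0],[0.7,3,0,0],[0.7,3,0,0],[0.7,3,0,0],[0.7,3,0,0],[0.7,3,0,0],[0.4,1.5,0,0],[0,0,0,0]],
])

```text
t: 8.95
tcp_pos: [0.418, 0.2949, 0.2202]
eef_rot: [-0.008, 0.048, 0.999, -0.006]
force: [0.3, -0.6, -0.2]
opening: 0.0233
```

```bash
python3 -c "
from h import *
go((.4425,.292,.13))"
```

```text
tcp [0.418  0.2949 0.2202] d cm tool [-2.61  0.07  8.98] phi 5.49 tilt 1.18 f [ 0.3 -0.6 -0.2] open 0.0233 t 8.95 j7 0.67
```

play_rows([
  [[-1.3,0,1,0],[-1.2,0,2,0],[0,0,2,0],[0,0,2,0],[0,0,2,0],[0,0,1.3,0],[0,0,0,0],[0,0,0,0]],
])

```text
t: 9.75
tcp_pos: [0.4453, 0.2794, 0.1061]
eef_rot: [-0.01, 0.052, 0.999, -0.01]
force: [0.3, 0.5, -0.8]
opening: 0.0239
```

```bash
python3 - <<'E'
from h import *
go((.4425,.292,.1))
T=viewer.capture("top");S=viewer.capture("scene")
go((.4425,.292,.1))
cv2.imwrite("pics/c3.png",np.hstack([crop(T,145,225,60,75,6),crop(S,335,135,60,75,6)]))
m=R.from_quat(manip.observe()['eef_rot'],scalar_first=True).as_matrix();print(m[:,2])
E
```

```text
tcp [0.4453 0.2794 0.1061] d cm tool [0.4  1.23 0.59] phi 6.01 tilt 1.65 f [ 0.3  0.5 -0.8] open 0.0239 t 9.75 j7 0.67
tcp [0.4454 0.2799 0.1068] d cm tool [0.4  1.19 0.66] phi 5.99 tilt 1.59 f [ 0.3 -0.  -0.7] open 0.0234 t 9.85 j7 0.67
[-0.02009188 -0.0190158  -0.99961728]
```

View pics/c3.png

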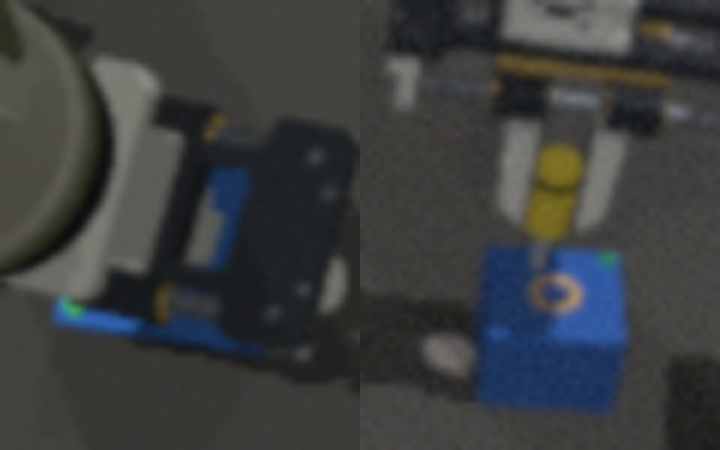

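```bash
python3 - <<'E'
from h import *
S=np.mean([viewer.capture("scene").astype(float) for _ in range(3)],0).astype(np.uint8)
o=manip.observe();m=R.from_quat(o['eef_rot'],scalar_first=True).as_matrix()
hsv=cv2.cvtColor(S,cv2.COLOR_RGB2HSV);k=cv2.inRange(hsv,(22,140,50),(35,255,255));k[:, :340]=0;k[:,400:]=0
k=cv2.morphologyEx(k,cv2.MORPH_CLOSE,np.ones((3,3)))
ys,xs=np.nonzero(k);print("yellow n",len(xs),"centroid",xs.mean(),ys.mean(),"rows",ys.min(),ys.max())
c=[(y,xs[ys==y].mean().round(2),(ys==y).sum()) for y in range(ys.min(),ys.max()+1)];print(c)
print("slope",np.polyfit([a for a,b,n in c if n>4],[b for a,b,n in c if n>4],1))
sh=o['tcp_pos']-np.array([0,0,.0066])
for ax in(np.array([0,0,1.]),-m[:,2]):
    for s in(.044,.022,0,-.032): print(s,proj("scene",sh+s*ax).round(2))
cv2.imwrite("pics/c4.png",crop(S,350,155,30,45,12))
go((.4425,.292,.1)); print(proj("scene",(.4425,.292,.05)))
E
```

```text
yellow n 93 centroid 367.19354838709677 166.32258064516128 rows 159 173
[(159, np.float64(367.5), np.int64(2)), (160, np.float64(368.0), np.int64(5)), (161, np.float64(368.0), np.int64(7)), (162, np.float64(368.0), np.int64(7)), (163, np.float64(368.0), np.int64(7)), (164, np.float64(368.0), np.int64(7)), (165, np.float64(367.5), np.int64(6)), (166, np.float64(367.5), np.int64(6)), (167, np.float64(367.0), np.int64(7)), (168, np.float64(367.0), np.int64(7)), (169, np.float64(367.0), np.int64(7)), (170, np.float64(366.5), np.int64(6)), (171, np.float64(366.0), np.int64(7)), (172, np.float64(366.0), np.int64(7)), (173, np.float64(366.0), np.int64(5))]
slope [-1.83516484e-01  3.97734066e+02]
0.044 [367.72 160.68]
0.022 [366.71 166.25]
0 [365.71 171.7 ]
-0.032 [364.31 179.43]
0.044 [368.   160.88]
0.022 [366.84 166.34]
0 [365.71 171.7 ]
-0.032 [364.11 179.29]
tcp [0.4453 0.2809 0.1074] d cm tool [0.39 1.09 0.72] phi 5.93 tilt 1.49 f [-0.3  0.  -0.3] open 0.0234 t 10.0 j7 0.67
[367.00306663 183.40877822]
```

View pics/c4.png

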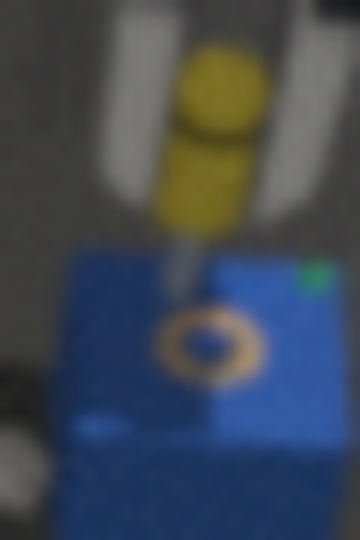

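play_rows([
  [[0.3,1.1,0,0],[0,0,0,0],[0,0,0,0]],
])

```text
t: 10.3
tcp_pos: [0.4438, 0.2942, 0.1085]
eef_rot: [-0.008, 0.051, 0.999, -0.008]
force: [0.5, -0.6, -0.3]
opening: 0.0236
```

```bash
cat >> h.py <<'E'
def tip(s=-.032):
    o=manip.observe();m=R.from_quat(o['eef_rot'],scalar_first=True).as_matrix()
    t=o['tcp_pos']+m[:,2]*(.0066-s); d=m.T@(np.array([.4425,.292,.05])-t)
    print("tip",t.round(4),"to port, tool cm",(100*d).round(2),"ax",m[:2,2].round(4),"tcpz",o['tcp_pos'][2].round(4),"f",o['force'].round(1),"op",round(o['opening'],4),"t",round(o['t'],2))
E
python3 -c "
from h import *
tip()"
```

```text
tip [0.4431 0.2936 0.07  ] to port, tool cm [ 0.01 -0.13  2.  ] ax [-0.017  -0.0159] tcpz 0.1085 f [ 0.5 -0.6 -0.3] op 0.0236 t 10.3
```

play_rows([
  [[0,-0.1,0.5,0],[0,0,0.7,0],[0,0,0.5,0],[0,0,0,0]],
])

```text
t: 10.7
tcp_pos: [0.4431, 0.293, 0.0901]
eef_rot: [-0.008, 0.051, 0.999, -0.008]
force: [0.6, -0.4, 0.1]
opening: 0.0234
```

```bash
python3 -c "
from h import *
tip()"
```

```text
tip [0.4425 0.2923 0.0515] to port, tool cm [-0.01 -0.03  0.15] ax [-0.0167 -0.0159] tcpz 0.0901 f [ 0.6 -0.4  0.1] op 0.0234 t 10.7
```

Tip is over the port within 0.5 mm. Inserting.

play_rows([
  [[0,0,0.5,0],[0,0,0.5,0],[0,0,0.5,0]],
])

```text
t: 11.0
tcp_pos: [0.4431, 0.2922, 0.0741]
eef_rot: [-0.008, 0.051, 0.999, -0.009]
force: [0.1, 0.3, -0.5]
opening: 0.0237
```

```bash
python3 -c "
from h import *
tip()"
```

```text
tip [0.4425 0.2916 0.0355] to port, tool cm [ 0.02  0.02 -1.45] ax [-0.0167 -0.0163] tcpz 0.0741 f [ 0.1  0.3 -0.5] op 0.0237 t 11.0
```

play_rows([
  [[0,0,0.5,0],[0,0,0.5,0],[0,0,0.5,0],[0,0,0.2,0],[0,0,0.2,0]],
])

```text
t: 11.5
tcp_pos: [0.4427, 0.2919, 0.0561]
eef_rot: [-0.007, 0.051, 0.999, -0.009]
force: [-9.2, -5.2, 52.3]
opening: 0.0238
```

```bash
python3 -c "
from h import *
tip(0)"
```

```text
tip [0.4426 0.2918 0.0495] to port, tool cm [ 0.01  0.02 -0.05] ax [-0.0158 -0.0164] tcpz 0.0561 f [-9.2 -5.2 52.3] op 0.0238 t 11.5
```

Seated: the upward reaction is 52 N with the shoulder at port height. Now I'll relax and release.

play_rows([
  [[0,0,0,0],[0,0,0,0]],
])

```text
t: 11.7
tcp_pos: [0.4428, 0.2919, 0.0571]
eef_rot: [-0.007, 0.051, 0.999, -0.008]
force: [-0.5, -0.3, -0.3]
opening: 0.0235
```

play_rows([
  [[0,0,0,0],[0,0,0,0],[0,0,0,0],[0,0,0,0],[0,0,0,0]],
], grip=0.5)

```text
t: 12.2
tcp_pos: [0.4428, 0.2923, 0.0562]
eef_rot: [-0.007, 0.051, 0.999, -0.008]
force: [0.4, 0.4, -0.5]
opening: 0.0462
```

play_rows([
  [[0,0,-1,0],[0,0,-2,0],[0,0,-3,0],[0,0,-3,0],[0,0,-3,0],[0,0,-3,0],[0,0,0,0]],
])

```text
t: 12.9
tcp_pos: [0.4444, 0.2944, 0.2148]
eef_rot: [-0.008, 0.051, 0.999, -0.009]
force: [0.2, 0.1, -0.6]
opening: 0.0463
```

```bash
python3 -c "
from h import *
go((.481,-.033,.2))"
```

```text
tcp [0.4444 0.2944 0.2148] d cm tool [ -7.01 -32.17   1.96] phi 5.86 tilt 1.34 f [ 0.2  0.1 -0.6] open 0.0463 t 12.9 j7 0.69
```

play_rows([
  [[-0.5,-1.5,0,0],[-0.6,-2.5,0,0],[-0.6,-2.5,0,0],[-0.6,-2.5,0,0],[-0.6,-2.5,0,0],[-0.6,-2.5,0,0],[-0.6,-2.5,0,0],[-0.6,-2.5,0,0],[-0.6,-2.5,0,0],[-0.6,-2.5,0,0],[-0.6,-2.5,0,0],[-0.5,-2.5,0,0],[0,-1.5,0,0],[0,0,0,0],[0,0,0,0]],
])

```text
t: 14.4
tcp_pos: [0.4725, -0.0462, 0.2109]
eef_rot: [-0.018, 0.055, 0.998, -0.013]
force: [0.1, 0.7, 0.5]
opening: 0.0461
```

```bash
python3 - <<'E'
from h import *
T=viewer.capture("top");S=viewer.capture("scene")
go((.481,-.033,.14))
cv2.imwrite("pics/c5.png",np.hstack([crop(T,150,245,45,45,8),crop(S,345,155,50,45,8)]))
E
```

```text
tcp [ 0.4728 -0.0454  0.2111] d cm tool [-0.92  1.52  7.04] phi 6.19 tilt 2.54 f [ 0.3 -0.3  0.5] open 0.0465 t 14.5 j7 1.35
```

View pics/c5.png

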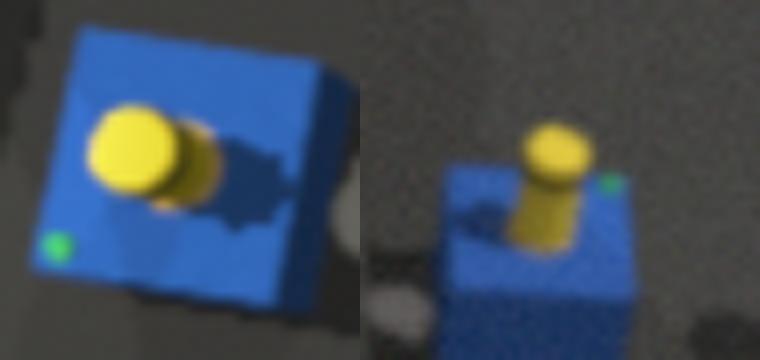

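play_rows([
  [[-0.9,1.4,1,0],[0,0,2,0],[0,0,2,0],[0,0,1.5,0],[0,0,0,0]],
])

```text
t: 15.0
tcp_pos: [0.485, -0.0245, 0.1411]
eef_rot: [-0.016, 0.05, 0.999, -0.012]
force: [-0.1, 0.3, 0.3]
opening: 0.0467
```

```bash
python3 -c "
from h import *
print(proj('top',(.4425,.292,.094)),'seen 166.1 263.1',proj('scene',(.4425,.292,.094)),'seen 369.1 173.2')
go((.481,-.033,.099))
print(R.from_quat(manip.observe()['eef_rot'],scalar_first=True).as_matrix())"
```

```text
[166.45639212 263.23517586] seen 166.1 263.1 [368.98170897 172.89424776] seen 369.1 173.2
tcp [ 0.485  -0.0245  0.1411] d cm tool [ 0.18 -0.78  4.24] phi 5.67 tilt 2.28 f [-0.1  0.3  0.3] open 0.0467 t 15.0 j7 1.3
[[-0.99455645  0.09868495 -0.03344781]
 [ 0.09943409  0.99481135 -0.02152307]
 [ 0.03115026 -0.02473176 -0.99920869]]
```

Probe home confirmed: both views match the predicted head position to 0.5 px, and the crop shows it upright with its head flat on the block. Now to the handle.

play_rows([
  [[0.65,-0.75,0,0],[0,0,0,0],[0,0,1.5,0],[0,0,1.5,0],[0,0,1,0],[0,0,0,0]],
])

```text
t: 15.6
tcp_pos: [0.4787, -0.0297, 0.1029]
eef_rot: [-0.013, 0.048, 0.999, -0.011]
force: [-0.7, 0.7, -0.4]
opening: 0.0464
```

```bash
python3 -c "
from h import *
go((.476,-.0325,.099))"
```

```text
tcp [ 0.4787 -0.0297  0.1029] d cm tool [ 0.23 -0.29  0.4 ] phi 5.5 tilt 1.98 f [-0.7  0.7 -0.4] open 0.0464 t 15.6 j7 1.29
```

play_rows([
  [[0.2,-0.25,0.4,0],[0,0,0,0]],
])

```text
t: 15.8
tcp_pos: [0.4767, -0.0323, 0.0996]
eef_rot: [-0.013, 0.048, 0.999, -0.011]
force: [0.4, -0.3, 0.4]
opening: 0.046
```

play_rows([
  [[0,0,0,0],[0,0,0,0],[0,0,0,0],[0,0,0,0],[0,0,0,0],[0,0,0,0]],
], grip=0)

```text
t: 16.4
tcp_pos: [0.4774, -0.0325, 0.101]
eef_rot: [-0.012, 0.049, 0.999, -0.011]
force: [-0.0, 0.6, -1.2]
opening: 0.014
```

```bash
python3 - <<'E'
from h import *
go((.476,-.0325,.099))
T=viewer.capture("top");S=viewer.capture("scene")
cv2.imwrite("pics/c6.png",np.hstack([crop(T,270,190,100,100,4),crop(S,210,120,100,100,4)]))
E
```

```text
tcp [ 0.4774 -0.0325  0.101 ] d cm tool [ 0.13 -0.01  0.2 ] phi 5.6 tilt 1.82 f [-0.   0.6 -1.2] open 0.014 t 16.4 j7 1.3
```

View pics/c6.png

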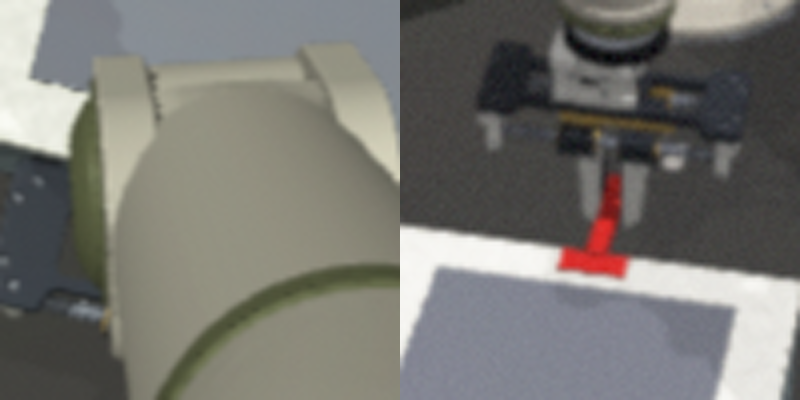

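Handle is gripped: opening is 14 mm, the bar's width, and the scene crop shows the red bar between the fingers. Now I'll plan the arc.

```bash
cat >> h.py <<'E'
U=np.array([.9928,-.12,0]); HG=np.array([.7564,-.068,.1105])
def arc(to,n):
    o=manip.observe();m=R.from_quat(o['eef_rot'],scalar_first=True).as_matrix()
    g=o['tcp_pos']-.019*m[:,2]; v=g-HG; a,b=v@U,v[2]; r=np.hypot(a,b); e=np.arctan2(b,-a); e0=np.arctan2(.0095,.281)
    print("theta",np.degrees(e-e0).round(2),"r",r.round(4),"tilt",m[:2,2].round(3),"tcp",o['tcp_pos'].round(4),"f",o['force'].round(1),"op",round(o['opening'],4),"t",round(o['t'],2),"qd",abs(o['qd']).max().round(3))
    th=np.linspace(e,np.radians(to)+e0,n+1); r=.2812
    P=HG+np.outer(-r*np.cos(th),U)+np.outer(r*np.sin(th),[0,0,1])
    P[0]=HG+a*U+[0,0,b]
    print((100*np.diff(P,axis=0)@m).round(2).tolist())
E
python3 -c "
from h import *
arc(15,10)"
```

```text
theta -0.01 r 0.281 tilt [-0.024 -0.02 ] tcp [ 0.4774 -0.0325  0.1009] f [-0.7  0.1 -1.2] op 0.0142 t 16.5 qd 0.002
[[0.0, -0.02, -0.74], [-0.04, -0.02, -0.74], [-0.06, -0.02, -0.73], [-0.08, -0.02, -0.73], [-0.09, -0.02, -0.73], [-0.11, -0.02, -0.73], [-0.13, -0.02, -0.72], [-0.15, -0.02, -0.72], [-0.17, -0.02, -0.72], [-0.19, -0.02, -0.71]]
```

play_rows([
  [[0,0,-0.7,0],[-0.05,0,-0.7,0],[-0.05,0,-0.7,0],[-0.1,0,-0.7,0],[-0.1,0,-0.7,0],[-0.1,-0.05,-0.7,0],[-0.15,0,-0.7,0],[-0.15,-0.05,-0.7,0],[-0.15,0,-0.7,0],[-0.2,-0.05,-0.7,0]],
])

```text
t: 17.5
tcp_pos: [0.4901, -0.0342, 0.1764]
eef_rot: [-0.012, 0.049, 0.999, -0.011]
force: [0.8, 1.1, -3.8]
opening: 0.0139
```

```bash
python3 -c "
from h import *
arc(28,9)"
```

```text
theta 15.65 r 0.2811 tilt [-0.025 -0.021] tcp [ 0.4901 -0.0342  0.1764] f [ 0.8  1.1 -3.8] op 0.0139 t 17.5 qd 0.21
[[-0.19, -0.02, -0.65], [-0.21, -0.02, -0.64], [-0.23, -0.02, -0.63], [-0.24, -0.02, -0.63], [-0.26, -0.02, -0.62], [-0.27, -0.02, -0.62], [-0.29, -0.02, -0.61], [-0.3, -0.02, -0.6], [-0.32, -0.02, -0.59]]
```

Tracking the arc very well.

play_rows([
  [[-0.2,-0.02,-0.65,0],[-0.2,-0.02,-0.65,0],[-0.23,-0.02,-0.63,0],[-0.25,-0.02,-0.63,0],[-0.26,-0.02,-0.62,0],[-0.27,-0.02,-0.62,0],[-0.29,-0.02,-0.61,0],[-0.3,-0.02,-0.6,0],[-0.32,-0.02,-0.6,0]],
])

```text
t: 18.4
tcp_pos: [0.5166, -0.0376, 0.2367]
eef_rot: [-0.012, 0.049, 0.999, -0.011]
force: [2.2, -1.9, -5.8]
opening: 0.0138
```

```bash
python3 -c "
from h import *
arc(40,9)"
```

```text
theta 29.1 r 0.2816 tilt [-0.025 -0.021] tcp [ 0.5166 -0.0376  0.2367] f [ 2.2 -1.9 -5.8] op 0.0138 t 18.4 qd 0.178
[[-0.34, -0.02, -0.49], [-0.31, -0.02, -0.51], [-0.32, -0.02, -0.5], [-0.33, -0.02, -0.49], [-0.34, -0.02, -0.49], [-0.35, -0.02, -0.48], [-0.36, -0.02, -0.47], [-0.37, -0.02, -0.46], [-0.38, -0.02, -0.45]]
```

play_rows([
  [[-0.34,-0.02,-0.5,0],[-0.31,-0.02,-0.5,0],[-0.32,-0.02,-0.5,0],[-0.33,-0.02,-0.5,0],[-0.34,-0.02,-0.5,0],[-0.35,-0.02,-0.48,0],[-0.36,-0.02,-0.47,0],[-0.37,-0.02,-0.46,0],[-0.38,-0.02,-0.45,0]],
])

```text
t: 19.3
tcp_pos: [0.5501, -0.0419, 0.2827]
eef_rot: [-0.013, 0.049, 0.999, -0.011]
force: [2.0, -1.9, -6.8]
opening: 0.0139
```

```bash
python3 -c "
from h import *
arc(45,5)"
```

```text
theta 40.72 r 0.2821 tilt [-0.027 -0.021] tcp [ 0.5501 -0.0419  0.2827] f [ 2.  -1.9 -6.8] op 0.0139 t 19.3 qd 0.146
[[-0.35, -0.01, -0.25], [-0.28, -0.01, -0.31], [-0.29, -0.01, -0.31], [-0.29, -0.01, -0.3], [-0.3, -0.01, -0.3]]
```

play_rows([
  [[-0.35,0,-0.25,0],[-0.28,0,-0.3,0],[-0.29,0,-0.3,0],[-0.29,0,-0.3,0],[-0.25,0,-0.25,0],[0,0,0,0],[0,0,0,0],[0,0,0,0],[0,0,0,0],[0,0,0,0],[0,0,0,0]],
])

```text
t: 20.4
tcp_pos: [0.5644, -0.0438, 0.2973]
eef_rot: [-0.015, 0.049, 0.999, -0.012]
force: [-0.8, -1.1, -3.9]
opening: 0.0139
```

```bash
python3 - <<'E'
from h import *
arc(45,2)
T=viewer.capture("top");S=viewer.capture("scene")
a=crop(S,170,80,240,190,2.5); cv2.imwrite("pics/c7.png",a)
hsv=cv2.cvtColor(T,cv2.COLOR_RGB2HSV);k,l,st,ce=cv2.connectedComponentsWithStats(cv2.inRange(hsv,(24,150,80),(34,255,255)))
print([(st[i],ce[i].round(1)) for i in range(1,k) if st[i,4]>20])
# lid far corners predicted at theta
arc(45,2)
E
```

```text
theta 44.91 r 0.2821 tilt [-0.032 -0.022] tcp [ 0.5644 -0.0438  0.2973] f [-0.8 -1.1 -3.9] op 0.0139 t 20.4 qd 0.001
[[-0.08, -0.0, 0.04], [-0.02, -0.0, -0.02]]
[(array([162, 259,  14,  11, 114], dtype=int32), array([168.6, 264.2]))]
theta 44.91 r 0.2821 tilt [-0.032 -0.022] tcp [ 0.5644 -0.0439  0.2973] f [-0.1 -1.6 -3. ] op 0.014 t 20.5 qd 0.003
[[-0.08, -0.0, 0.04], [-0.02, -0.0, -0.02]]
```

View pics/c7.png

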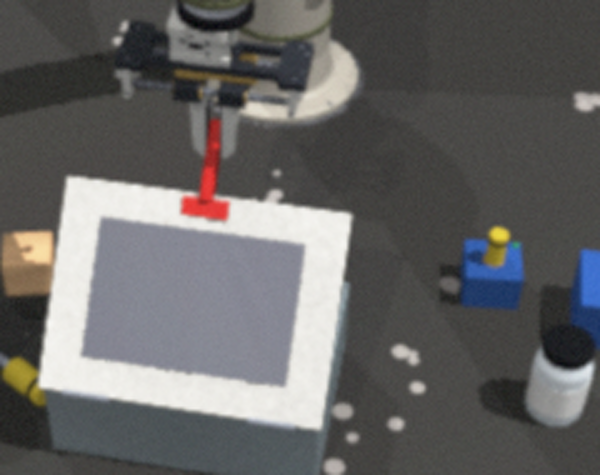

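The lid is open with the fingers on the red bar (scene (212,130)), the probe is upright in the small controller (497,248) and the jar stands. I'll do one independent check of the angle from the lid's corners at (67,178) and (351,214), then hand in.

```bash
python3 - <<'E'
from h import *
V=np.array([.12,.9928,0])
for th in(40,45,50):
    c,s=np.cos(np.radians(th)),np.sin(np.radians(th)); a,b=-.222,.008
    P=HG+(a*c+b*s)*U+np.array([0,0,-a*s+b*c])
    print(th,[((proj("scene",P+w*V)-[170,80]+.5)*2.5).round(1) for w in(-.152,.152)])
E
```

```text
40 [array([ 68.4, 179.1]), array([350.4, 214.7])]
45 [array([ 63.5, 177.1]), array([349.4, 213.2])]
50 [array([ 58.2, 176.6]), array([348.2, 213.2])]
```

The scene view hardly constrains the angle (width suggests 42–45°), so I'll check from the top camera.

```bash
python3 - <<'E'
from h import *
T=viewer.capture("top"); im=crop(T,225,80,220,190,3.5)
V=np.array([.12,.9928,0])
for th in(40,45,50):
    c,s=np.cos(np.radians(th)),np.sin(np.radians(th))
    for a in(-.222,0):
      P=HG+(a*c+.008*s)*U+np.array([0,0,-a*s+.008*c])
      print(th,a,[((proj("top",P+w*V)-[225,80]+.5)*3.5).round(0) for w in(-.152,.152)])
cv2.imwrite("pics/c8.png",cv2.resize(im,(770,600)) if im.shape[0]>600 else im)
print(im.shape); arc(45,1)
E
```

```text
40 -0.222 [array([672., 474.]), array([115., 344.])]
40 0 [array([652., 269.]), array([193., 165.])]
45 -0.222 [array([685., 444.]), array([119., 312.])]
45 0 [array([652., 269.]), array([193., 165.])]
50 -0.222 [array([697., 411.]), array([125., 279.])]
50 0 [array([652., 268.]), array([193., 165.])]
(665, 770, 3)
theta 44.91 r 0.2821 tilt [-0.032 -0.022] tcp [ 0.5645 -0.0438  0.2973] f [-0.4 -2.5 -4.1] op 0.0143 t 20.55 qd 0.002
[[-0.09, -0.0, 0.03]]
```

View pics/c8.png

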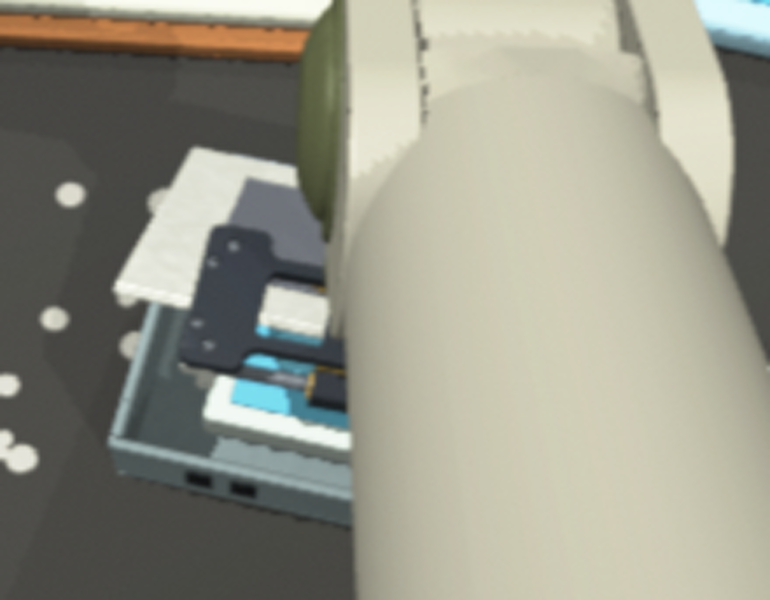

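The top view puts the free corner at (115,290), which is 321 unscaled. That reads as about 44° against 312 predicted for 45° and 344 for 40°, so it is well inside tolerance and at rest.

```bash
python3 -c "
from h import *
print(manip.finish_job())"
```

```text
the job is handed in; nothing more can be done
None
```

I pushed the small probe fully home in the small controller's port. Then I lifted the lid by its red handle and handed in at about 20.6 s, still gripping it at about 45°.

**Last checks**
- **Probe:** it seated with 52 N of reaction. After release, its head was within 0.5 px of the predicted home position in both views and upright. Its last check was in the final pictures, after the lift.
- **Lid angle:** the arm's pose gives 44.9°. The top camera reads about 44°, and the scene camera only suggests 42–45°, so these differ slightly but stay within the 5° allowed.
- **Grip:** finger opening was 14 mm, which is the bar's width, with about 4 N on the tool and the arm at rest.
- **Jar and tub:** the jar was standing in the last scene picture. The tub had not moved (0 px shift) when I compared it just before the grasp. I did not measure either after that.

**What went wrong**
- **Decoy probe:** the larger probe fell over during my first approach, and I don't know why. It now lies between the box and the tub, and it isn't part of the job.
- **Tool tilt:** the tool drifted up to 2.5° from vertical, which did no harm to the insertion or the lift.

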